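Hold the recessed reset of the faulted unit with the stylus

ROBOT

A 6-joint arm with a two-finger parallel gripper is mounted at the origin on a cart in front of the work surface, level with it; the furniture and walls round the work are solid. World frame = base frame: x ahead of the robot, y to its left, z up, the work surface at z = 0. Lengths are in m, angles in degrees, forces in N, time in s.
With the tool pointing down it reaches from about 0.3 to 1 m from the base axis. Payload 5.1 kg.
Tool frame: the origin (TCP) lies midway between the tips of the shut fingers; the grasp point (between the pads) lies 19 mm behind it; x points along the fingers, y is the direction in which the jaws open and shut, and the axes are right-handed (so a half turn about x gives the same grasp; the last joint's range is limited). The gripper opens to 95 mm and grips with 3 to 60 N. Pads are 20 mm wide; open, the fingers measure 119 mm over their backs; the gripper's body (75 mm by 180 mm) begins 59 mm behind the grasp point.
Start: joints at [60.814, 7.093, 94.555, -0, 78.352, -4.733], TCP at [0.269, 0.592, 0.215] pointing down, gripper open.
Joint ranges: [-149.61, 149.61], [-58.7, 133.49], [1.44, 155.28], [-77.14, 257.14], [18.33, 153.61], [-166.67, 166.67]. Speed limits (degrees/s): [147.25, 147.25, 180, 180, 180, 180].

INTERFACE

Orientations are given as [roll, pitch, yaw] about the fixed x, y, z axes, in that order (R = Rz(yaw) Ry(pitch) Rx(roll)).
In Python, from station import observe, read_camera, finish_job gives the robot as it stands. The module is installed in compiled form; this text tells all that it offers.
- The arm moves only by the tool drive_tool, never from a script. Its argument "targets" is a list that holds one entry, the list of rows, each a list of 7 numbers: the shift along the world's x, y, z scaled (see below), then the turn, a rotation vector about the world's x, y, z scaled (see below), then the opening, from 0 (shut) to 1 (fully open). In form: [[[dx, dy, dz, rx, ry, rz, claw], ...]]. A call has 1 to 20 rows; each row is the pose to reach, as a shift and turn from the pose measured when the call began; what a row does not reach only later rows make up. The controller multiplies each number of a shift by 80 cm and each number of a turn by 45 degrees. A row lasts 1/10 s, in which the tool goes at most 50 mm and 8.59 degrees, less where a joint would pass 70% of its speed; a pose out of reach is approached as far as the arm can. A call with a number of a shift or a turn outside -1 to 1 is refused whole. A call with a gripper value outside its range is refused whole. The fingers move at their own pace and stop on an object; "squeeze" is the grip in N (left out, the last holds). Time passes only in rows, so rows that repeat a pose let the fingers close. It gives the time, the measured TCP pose, the force and the opening at its end, in the units of the state.
- observe(): the state, without advancing time (a new reading comes with each control period).
- read_camera(name): name is "scene" or "top" or "wrist"; returns a dict with "color" (480x640x3 uint8, red, green, blue), "camera_matrix" (3x3 intrinsics, pixels), "distortion" ([k1, k2, p1, p2, k3] as OpenCV has them; the pictures are not rectified), "pose" (4x4, takes a point from camera to world coordinates); the wrist camera has in their place "T_tool_cam" (4x4, takes a point from camera to tool coordinates, whose origin is the TCP and whose axes are the tool frame's). Camera axes: x right, y up, looking along -z (the intrinsics and any distortion apply to the point x, -y, -z); pixel columns grow to the right and rows downward; lengths in m; the calibration is good to about 2 mm. A picture is of the moment at which its call begins: read the wrist's pose just before it. There is no depth.
- finish_job(): hands the job in, once; it reports no verdict.
The state is a dict: "t": time; "joint_positions": joint angles; "qd": joint speeds; "effort": joint torques, N m; "position": TCP position; "ee_rot": TCP orientation; "wrist_force": force on the tool from outside, world axes, zero at the start; "moment": the same for the moment, N m; "finger_gap": finger opening in m.
Only numpy, scipy, OpenCV 4.12 (cv2) and the standard library are available. Lean on these libraries where they do the work, as an engineer would, in place of code of your own. Each camera call takes 0.05 s, during which the arm holds its last target.

TASK

One of the two grey alarm units shows a red lamp. Take the orange reset stylus out of its stand, reach with its steel tip into the yellow-ringed hole of that unit and hold the recessed blue reset button all the way down for at least two seconds, and finish while you are still gripping the stylus and holding the button down. Do not press the button of the unit with the green lamp, and leave the sample pots, the tape and the red pen where they are.

Things in the scene. Friction and masses are not known exactly. Their poses are not given: they have to be found in the camera images.
- stylus: reset stylus, rigid, 35 to 70 g, 125 mm long, standing upright in the stand, free to be pulled straight up. Origin at the steel tip (lower end), z along it toward the handle. From the tip: steel shaft 8 mm in diameter to 55 mm, black collar 24 mm in diameter from 55 to 59 mm (it rests on the top of the stand), round orange handle 16 mm in diameter from 59 to 125 mm. It is round: it may be gripped at any yaw.
- stylus_tip (a point): the lower end of the stylus's steel shaft, on its axis
- stand: dark steel block 60 x 60 mm, 62 mm high, fixed to the worktop; origin at the centre of its underside. The stylus's shaft hangs in the 12 mm hole in the middle of its top, tip 7 mm above the worktop; the tip is out of the stand when it is more than 62 mm above the worktop.
- fault_unit: the faulted unit, known by its red lamp: dark grey box screwed to the worktop (it does not move), 90 x 70 mm and 54 mm high; origin at the centre of its underside, z up, x toward the side with two cable glands. In its top is a round well with a yellow ring round its mouth, centred at (-15, +12) mm; the well is 16 mm wide and goes down to a blue button 13 mm across. The red lamp (20 mm, top 67 mm above the worktop) is at (+24, -14) mm.
- fault_port (a point): centre of the mouth of the faulted unit's well, at the top of the yellow ring, 56 mm above the worktop; z up out of the well. The ring opening is 18 mm, the well below it 16 mm.
- fault_reset (a joint): travel of the faulted unit's blue reset button (m): 0 at rest, with the button's face 26 mm below the mouth of the well (point fault_port); grows as it is pressed straight down, end stop at 0.006. Its spring pushes back with 1.6 N at first and 4 N at the stop, and returns it when let go. 
- ok_unit: the healthy unit, known by its green lamp; else the same as the faulted one; the two may stand in either place: dark grey box screwed to the worktop (it does not move), 90 x 70 mm and 54 mm high; origin at the centre of its underside, z up, x toward the side with two cable glands. In its top is a round well with a yellow ring round its mouth, centred at (-15, +12) mm; the well is 16 mm wide and goes down to a blue button 13 mm across. 
- ok_port (a point): centre of the mouth of the healthy unit's well, as point fault_port
- ok_reset (a joint): travel of the healthy unit's button (m): 0 at rest, with the button's face 26 mm below the mouth of the well (point ok_port); grows as it is pressed straight down, end stop at 0.006. Its spring pushes back with 1.6 N at first and 4 N at the stop, and returns it when let go. It must not be pressed.
- sample_pot_0: bystander: sample pot with white lid and light brown contents, 50 mm in diameter, 66 mm high, standing; origin at the centre of its underside
- sample_pot_2: bystander: sample pot with white lid and reddish contents, 50 mm in diameter, 66 mm high, standing; origin at the centre of its underside
- tape_1: bystander: roll of tape lying flat, 100 mm in diameter, 25 mm high; origin at the centre of its underside
- pen_red: bystander: red ball pen lying on the worktop, 142 mm long, 12 mm thick; origin at its middle, underside
Things that resemble listed ones, but are neither listed nor needed, are in the scene too. Leave any pink or turquoise look-alike of the stylus alone.

How it is judged (in metres and radians):
On the way, in this order (a step that is already met when the one before it is completed fails the run):
1. the stylus is gripped and its tip is out of the stand (height (world z) of stylus_tip above 0.066 m and contact force between the fingers and stylus above 1 N), for 0.1 s.
2. the tip is inside the well of the unit with the red lamp (horizontal distance between stylus_tip and fault_port below 0.008 m and z of stylus_tip in the frame of fault_port below -0.008 m), for 0.1 s.
3. the button is held down with the gripped stylus for two seconds (horizontal distance between stylus_tip and fault_port below 0.008 m and z of stylus_tip in the frame of fault_port below -0.022 m and value of joint fault_reset above 0.0045 m and contact force between stylus and fault_unit above 1 N and contact force between the fingers and stylus above 2 N and contact force between each of the arm, the fingers and fault_unit below 0.5 N), for 2 s.
At the end, for the whole second after the job is handed in: the red-lamp unit's button is still held 4.5 mm or more down by the stylus: tip within 8 mm of the well's axis, 22 mm or more below its mouth, pressing with over 1 N; the stylus gripped (over 2 N); fingers and arm do not touch the unit (all of step 3); the arm keeps its last pose, push and grip.
It fails at once if the button of the unit with the green lamp was pressed (value of joint ok_reset above 0.002 m).
It fails at once if a sample pot, the tape or the red pen was moved by more than 30 mm (distance of any of sample_pot_0, sample_pot_2, tape_1, pen_red from where it was at the start of the episode above 0.03 m).
It fails at once if a sample pot was tipped over (angle between any of sample_pot_0, sample_pot_2's own z axis and vertical above 0.6 rad).
It also fails if it takes over 43 s, if anything falls off the work surface, if the arm or the gripper's body presses on something with over 40 N, if the wrist force passes 120 N, or if a joint passes its speed limit or range.

## Working session

There is one attempt and no reset: what is moved stays moved. The work goes in short steps, Python scripts to look and compute and a tool call to move; the robot and the scene stay as the last step left them, time stands still between calls to the robot, and variables do not carry over. Pictures are saved under pics/ and viewed, and the job is handed in when it is done.

Besides the shell and the picture viewer there is one more tool, called as name([rows], argument=value, ...), one row to a line, values as JSON. drive_tool: Moves the arm, as the interface text tells. Shifts and turns lie within -1 to 1; 1 stands for 80 cm of shift or 45 degrees of turn. Its arguments: {"type":"object","properties":{"targets":{"type":"array","items":{"type":"array","items":{"type":"array","items":{"type":"number","minimum":-1,"maximum":1}}}},"squeeze":{"type":"number"}},"required":["targets"]}

```bash
mkdir -p pics; python3 - <<'E'
from station import *
import cv2,numpy as np,pickle
s=observe();print(s)
d={}
for n in("scene","top","wrist"):
    c=read_camera(n);d[n]=c;cv2.imwrite(f"pics/{n}0.png",c["color"][:,:,::-1])
    print(n,[c[k] for k in c if k!="color"])
pickle.dump(d,open("c0.pkl","wb"))
E
```

```text
{'t': 0.0, 'joint_positions': array([ 6.08141577e+01,  7.13388874e+00,  9.46319196e+01, -4.06016234e-04,
        7.83531559e+01, -4.73309011e+00]), 'qd': array([ 0.01940274, -0.01807234, -0.03621974, -0.04303935, -0.00796535,
        0.01846303]), 'effort': array([-1.36666506e-03, -4.17638218e+01, -3.59915829e+01,  7.72911985e-02,
        4.97860252e-02, -2.19374147e-04]), 'position': array([0.26878481, 0.59112506, 0.21340494]), 'ee_rot': array([ -94.54165299,   89.88103508, -118.99432278]), 'wrist_force': array([ 0.19197713, -0.11777102,  0.05299   ]), 'moment': array([-0.00939391,  0.00282712,  0.01776316]), 'finger_gap': 0.09478646098646781}
scene [array([[620.45729524,   0.        , 330.67578232],
       [  0.        , 620.45729524, 242.34941308],
       [  0.        ,   0.        ,   1.        ]]), array([-0.05346327,  0.        ,  0.        ,  0.        ,  0.        ]), array([[ 0.81548449,  0.2402503 , -0.52655943, -0.17694902],
       [-0.57876175,  0.3455046 , -0.73868898, -1.09006831],
       [ 0.00445846,  0.90714186,  0.42080133,  0.64884993],
       [ 0.        ,  0.    
[... 392 characters left out ...]
      [ 0.00372033,  0.15825456,  0.98739134,  1.17826555],
       [ 0.        ,  0.        ,  0.        ,  1.        ]])]
wrist [array([[432.32412426,   0.        , 311.12429797],
       [  0.        , 432.32412426, 230.39719812],
       [  0.        ,   0.        ,   1.        ]]), array([-0.08021073,  0.        ,  0.        ,  0.        ,  0.        ]), array([[ 1.27807544e-05,  2.85106791e-01, -9.58495758e-01,
        -1.70210386e-01],
       [ 9.99999988e-01,  1.45974896e-04,  5.67547515e-05,
         2.22309540e-04],
       [ 1.56097484e-04, -9.58495747e-01, -2.85106786e-01,
        -8.00180790e-02],
       [ 0.00000000e+00,  0.00000000e+00,  0.00000000e+00,
         1.00000000e+00]])]
```

View pics/scene0.png

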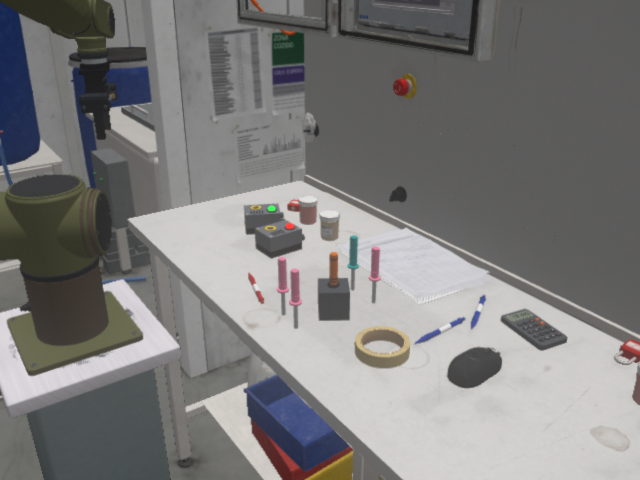

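View pics/top0.png

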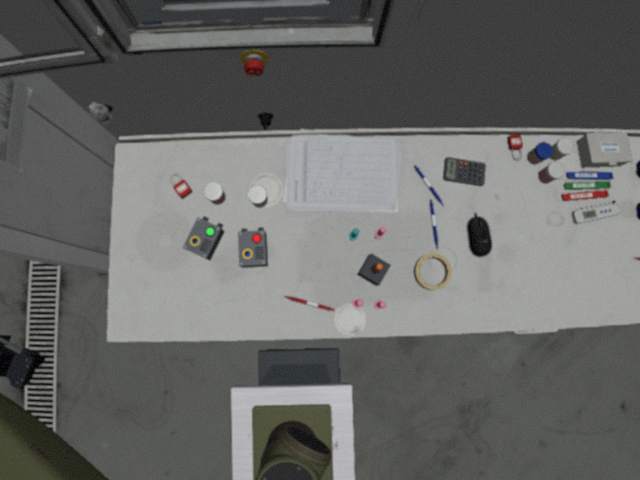

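View pics/wrist0.png

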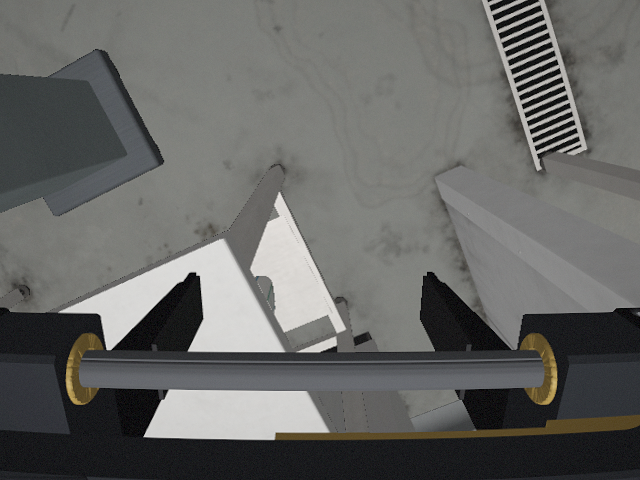

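The orange stylus is at scene (334,268) / top (378,267), in the dark stand. Possible confusions: pink look-alikes at scene (282,275), (295,287) and (375,263), and a turquoise one at (353,250). The red-lamp unit is at scene (279,237) / top (253,247), and the green-lamp unit is at scene (263,217) / top (205,238). I'll check these in close crops.

```bash
python3 - <<'E'
import cv2,numpy as np,pickle
d=pickle.load(open("c0.pkl","rb"))
def crop(n,x,y,w,h,k):
    return cv2.resize(d[n]["color"][y:y+h,x:x+w,::-1],None,fx=k,fy=k,interpolation=cv2.INTER_CUBIC)
a=crop("top",335,215,80,60,5);cv2.imwrite("pics/a.png",np.hstack([a,crop("top",210,215,80,60,5)]))
cv2.imwrite("pics/b.png",np.hstack([crop("scene",290,235,80,90,5),crop("scene",230,190,80,90,5)]))
E
```

```text
(no output)
```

View pics/a.png

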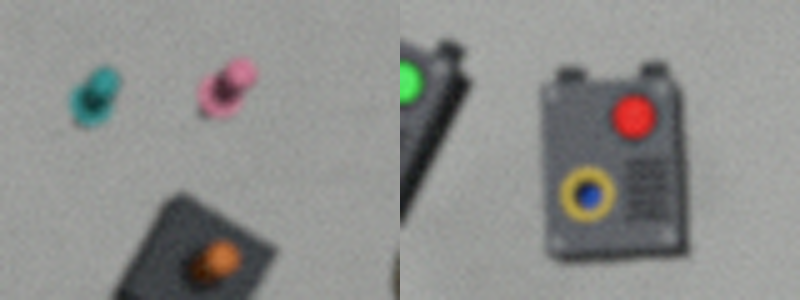

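View pics/b.png

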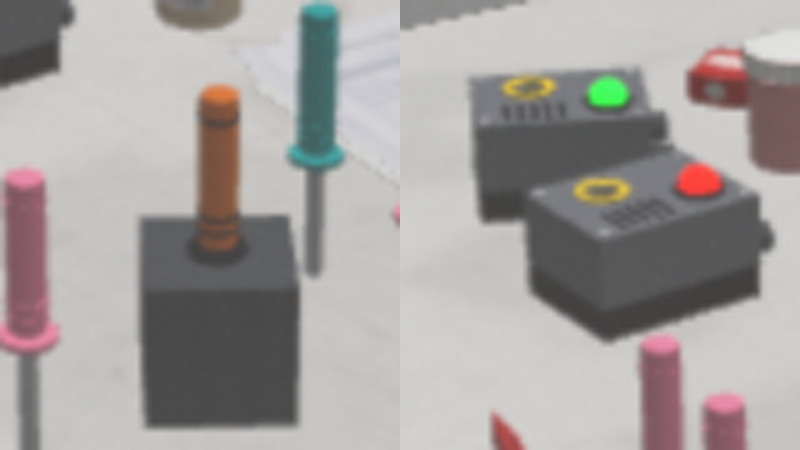

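```bash
cat > h.py <<'E'
import cv2,numpy as np
def ray(c,u,v,pose=None):
    P=c["pose"] if pose is None else pose
    p=cv2.undistortPoints(np.array([[[u,v]]],float),c["camera_matrix"],c["distortion"])[0,0]
    d=P[:3,:3]@np.array([p[0],-p[1],-1.]);return P[:3,3],d/np.linalg.norm(d)
def atz(c,u,v,z,pose=None):
    o,d=ray(c,u,v,pose);return o+d*(z-o[2])/d[2]
def tri(rs):
    A=0;b=0
    for o,d in rs:
        M=np.eye(3)-np.outer(d,d);A=A+M;b=b+M@o
    p=np.linalg.solve(A,b);return p,[np.linalg.norm((np.eye(3)-np.outer(d,d))@(p-o)) for o,d in rs]
def tooluse(s,c):
    from scipy.spatial.transform import Rotation as R
    T=np.eye(4);T[:3,:3]=R.from_euler("xyz",s["ee_rot"],degrees=True).as_matrix();T[:3,3]=s["position"]
    return T@c["T_tool_cam"]
E
python3 - <<'E'
import pickle;from h import *
np.set_printoptions(precision=4,suppress=True)
d=pickle.load(open("c0.pkl","rb"));s,t=d["scene"],d["top"]
for nm,ps,pt,z in [("handle",(333.4,253.2),(379,265.8),.132),("port",(270.2,227.7),(247,253.5),.056),("lamp",(289.7,225.5),(256.5,237.9),.067)]:
    print(nm,tri([ray(s,*ps),ray(t,*pt)]),atz(s,*ps,z),atz(t,*pt,z))
# others
for nm,p,z in [("turq",(355.5,230.5),.12),("pinkTR",(383,229),.12),("pinkB1",(358,303),.12),("pinkB2",(380,304),.12),("tape",(433,271),.025),("pot",(257,196),.066)]: print(nm,atz(t,*p,z))
E
```

```text
handle (array([ 0.4485, -0.2237,  0.1306]), [np.float64(0.0011122540447783566), np.float64(0.0011122540447784676)]) [ 0.4456 -0.2259  0.132 ] [ 0.4493 -0.2241  0.132 ]
port (array([0.4965, 0.104 , 0.0545]), [np.float64(0.00040268518972007625), np.float64(0.00040268518971995455)]) [0.4943 0.1011 0.056 ] [0.4966 0.1036 0.056 ]
lamp (array([0.5359, 0.0785, 0.0596]), [np.float64(0.0005167108982210697), np.float64(0.0005167108982212186)]) [0.5264 0.0639 0.067 ] [0.5351 0.0774 0.067 ]
turq [ 0.5389 -0.1723  0.12  ]
pinkTR [ 0.541  -0.2405  0.12  ]
pinkB1 [ 0.3621 -0.1711  0.12  ]
pinkB2 [ 0.3582 -0.2241  0.12  ]
tape [ 0.4406 -0.3859  0.025 ]
pot [0.6464 0.0756 0.066 ]
```

```bash
python3 - <<'E'
from station import *
from h import *
from scipy.spatial.transform import Rotation as R
s=observe();print(R.from_euler("xyz",s["ee_rot"],degrees=True).as_matrix().round(4), s["position"])
E
```

```text
[[-8.000e-04  4.139e-01  9.103e-01]
 [-1.500e-03  9.103e-01 -4.139e-01]
 [-1.000e+00 -1.700e-03 -1.000e-04]] [0.26885165 0.59122369 0.21365012]
```

drive_tool([
  [[0.005, -0.02, 0.02, 0, 0, 0, 1], [0.015, -0.06, 0.04, 0, 0, 0, 1], [0.03, -0.11, 0.05, 0, 0, 0, 1], [0.05, -0.16, 0.05, 0, 0, 0, 1], [0.07, -0.21, 0.05, 0, 0, 0, 1], [0.09, -0.26, 0.05, 0, 0, 0, 1], [0.11, -0.31, 0.05, 0, 0, 0, 1], [0.13, -0.36, 0.05, 0, 0, 0, 1], [0.15, -0.41, 0.05, 0, 0, 0, 1], [0.17, -0.46, 0.05, 0, 0, 0, 1], [0.185, -0.51, 0.05, 0, 0, 0, 1], [0.195, -0.56, 0.05, 0, 0, 0, 1], [0.2, -0.61, 0.05, 0, 0, 0, 1], [0.205, -0.65, 0.05, 0, 0, 0, 1], [0.205, -0.68, 0.05, 0, 0, 0, 1], [0.205, -0.7, 0.05, 0, 0, 0, 1], [0.205, -0.7, 0.05, 0, 0, 0, 1]],
])

```text
t: 1.85
position: [0.4327, 0.0298, 0.2534]
ee_rot: [-99.2, 89.9, -123.9]
wrist_force: [-0.1, 0.3, -0.4]
finger_gap: 0.095
```

```bash
python3 - <<'E'
from station import *
from h import *
import pickle
s=observe();c=read_camera("wrist");print(s["t"],s["position"],s["joint_positions"].round(1),s["ee_rot"])
cv2.imwrite("pics/w1.png",c["color"][:,:,::-1]);pickle.dump((s,c),open("w1.pkl","wb"))
P=tooluse(s,c);p=np.linalg.inv(P)@np.array([.449,-.224,.132,1])
q,_=cv2.projectPoints(np.array([[p[0],-p[1],-p[2]]]),np.zeros(3),np.zeros(3),c["camera_matrix"],c["distortion"]);print(q)
E
```

```text
1.85 [0.43268556 0.029777   0.25338996] [-3.100e+00 -2.300e+01  1.178e+02 -1.000e-01  8.520e+01 -6.850e+01] [ -99.22854419   89.88578623 -123.8656516 ]
[[[ 36.64582782 364.22575911]]]
```

View pics/w1.png

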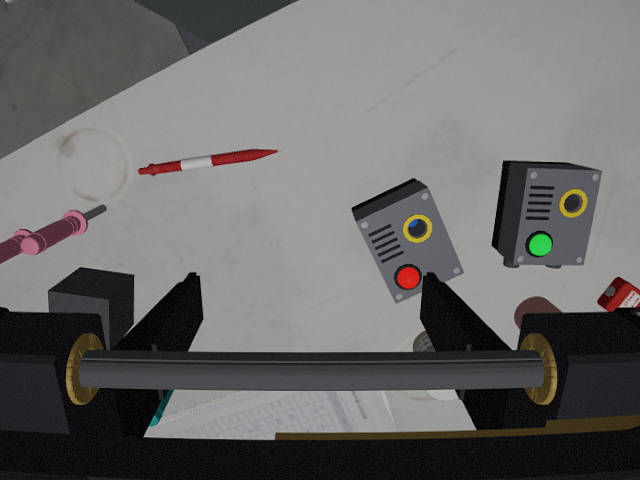

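The wrist picture shows the red-lamp unit with its ring at (418,229) and the green-lamp unit's ring at (573,203). The stand is at (90,300), with the stylus hidden behind the gripper. I'll measure the port from here too.

```bash
python3 - <<'E'
from h import *
import pickle
s,c=pickle.load(open("w1.pkl","rb"));P=tooluse(s,c)
cv2.imwrite("pics/w1c.png",cv2.resize(c["color"][190:260,380:460,::-1],None,fx=7,fy=7,interpolation=cv2.INTER_CUBIC))
print(atz(c,418,228.5,.056,P),atz(c,408,277,.067,P))
E
```

```text
[0.49721235 0.10461124 0.056     ] [0.53174859 0.07935416 0.067     ]
```

View pics/w1c.png

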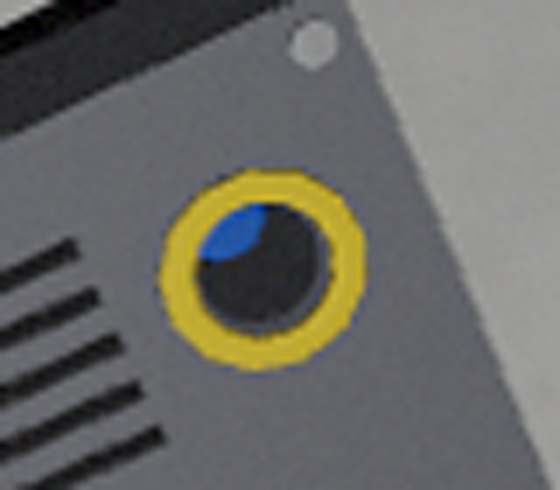

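drive_tool([
  [[0.001, -0.02, 0, 0, 0, 0, 1], [0.004, -0.06, 0, 0, 0, 0, 1], [0.008, -0.11, 0, 0, 0, 0, 1], [0.012, -0.16, 0, 0, 0, 0, 1], [0.016, -0.21, 0, 0, 0, 0, 1], [0.02, -0.26, 0, 0, 0, 0, 1], [0.02, -0.3, 0, 0, 0, 0, 1], [0.02, -0.317, -0.02, 0, 0, 0, 1], [0.02, -0.317, -0.06, 0, 0, 0, 1], [0.02, -0.317, -0.1, 0, 0, 0, 1], [0.02, -0.317, -0.12, 0, 0, 0, 1], [0.02, -0.317, -0.12, 0, 0, 0, 1]],
])

```text
t: 3.1
position: [0.4474, -0.2211, 0.1544]
ee_rot: [-176.2, 89.6, 159.3]
wrist_force: [-0.4, 0.4, -0.1]
finger_gap: 0.095
```

```bash
python3 - <<'E'
from station import *
from h import *
import pickle
s=observe();c=read_camera("wrist");t=read_camera("scene");print(s["t"],s["position"],s["joint_positions"].round(1),s["ee_rot"])
cv2.imwrite("pics/w2.png",np.vstack([cv2.resize(c["color"][:,:,::-1],None,fx=.6,fy=.6),cv2.resize(t["color"][180:360,230:422,::-1],(384,360))[:,:384].repeat(1,1) if 0 else cv2.resize(t["color"][200:320,230:422,::-1],(384,240))]));pickle.dump((s,c),open("w2.pkl","wb"))
E
```

```text
3.1 [ 0.44741651 -0.22106682  0.15440369] [-3.240e+01 -9.500e+00  1.168e+02 -1.000e-01  7.310e+01 -9.790e+01] [-176.17995853   89.63253404  159.30948986]
```

View pics/w2.png

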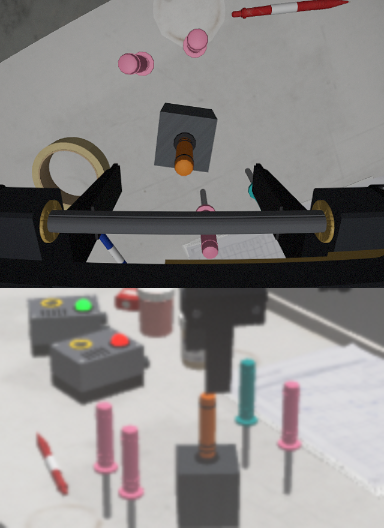

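The wrist picture shows the orange cap at about (306,278), centred between the fingers. The pink ones are well clear at (213,105) and (328,65).

```bash
python3 - <<'E'
from h import *
import pickle
s,c=pickle.load(open("w2.pkl","rb"));P=tooluse(s,c)
cv2.imwrite("pics/w2c.png",cv2.resize(c["color"][210:300,260:360,::-1],None,fx=7,fy=7,interpolation=cv2.INTER_CUBIC))
print(atz(c,306.5,279.5,.132,P),atz(c,213,105,.13,P),s["position"])
E
```

```text
[ 0.44821226 -0.22365897  0.132     ] [ 0.35739043 -0.22702501  0.13      ] [ 0.44741651 -0.22106682  0.15440369]
```

View pics/w2c.png

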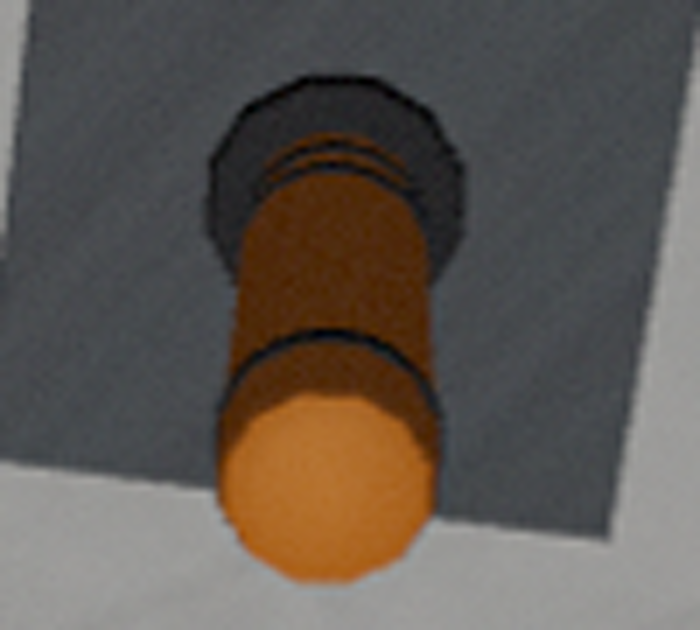

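drive_tool([
  [[0.0014, -0.0034, 0, 0, 0, 0, 1], [0.0014, -0.0034, -0.02, 0, 0, 0, 1], [0.0014, -0.0034, -0.045, 0, 0, 0, 1], [0.0014, -0.0034, -0.07, 0, 0, 0, 1], [0.0014, -0.0034, -0.083, 0, 0, 0, 1], [0.0014, -0.0034, -0.083, 0, 0, 0, 1], [0.0014, -0.0034, -0.083, 0, 0, 0, 1], [0.0014, -0.0034, -0.083, 0, 0, 0, 1]],
])

```text
t: 4.0
position: [0.4513, -0.2258, 0.0932]
ee_rot: [-34.2, 89.8, -58.7]
wrist_force: [-0.0, 0.1, 0.8]
finger_gap: 0.095
```

```bash
python3 - <<'E'
from station import *
for i in range(3):
    s=observe();print(s["position"],s["qd"].round(2));read_camera("wrist")
E
```

```text
[ 0.45134651 -0.2258189   0.09316958] [ 0.18 -0.2   0.02 -0.06 -0.08  0.05]
[ 0.45133197 -0.22581633  0.09321193] [ 0.01 -0.17  0.23 -0.04 -0.05 -0.02]
[ 0.45124494 -0.22575494  0.09309166] [ 0.06  0.    0.37 -0.06 -0.01 -0.06]
```

drive_tool([
  [[-0.0034, 0.0025, -0.004, 0, 0, 0, 1], [-0.0034, 0.0025, -0.004, 0, 0, 0, 1], [-0.0034, 0.0025, -0.004, 0, 0, 0, 0], [-0.0034, 0.0025, -0.004, 0, 0, 0, 0], [-0.0034, 0.0025, -0.004, 0, 0, 0, 0], [-0.0034, 0.0025, -0.004, 0, 0, 0, 0], [-0.0034, 0.0025, -0.004, 0, 0, 0, 0], [-0.0034, 0.0025, -0.004, 0, 0, 0, 0], [-0.0034, 0.0025, -0.004, 0, 0, 0, 0], [-0.0034, 0.0025, -0.004, 0, 0, 0, 0]],
], squeeze=35)

```text
t: 5.15
position: [0.4484, -0.2237, 0.0897]
ee_rot: [-38.7, 89.8, -63.3]
wrist_force: [-0.0, 0.4, -0.4]
finger_gap: 0.0363
```

drive_tool([
  [[0, 0, 0, 0, 0, 0, 0], [0, 0, 0, 0, 0, 0, 0], [0, 0, 0, 0, 0, 0, 0], [0, 0, 0, 0, 0, 0, 0], [0, 0, 0, 0, 0, 0, 0], [0, 0, 0, 0, 0, 0, 0], [0, 0, 0, 0, 0, 0, 0]],
])

```text
t: 5.85
position: [0.4484, -0.2237, 0.0897]
ee_rot: [-38.4, 89.8, -62.9]
wrist_force: [-0.2, 0.4, -1.0]
finger_gap: 0.0156
```

drive_tool([
  [[0, 0, 0.01, 0, 0, 0, 0], [0, 0, 0.03, 0, 0, 0, 0], [0, 0, 0.06, 0, 0, 0, 0], [0, 0, 0.09, 0, 0, 0, 0], [0, 0, 0.12, 0, 0, 0, 0], [0.002, 0.02, 0.135, 0, 0, 0, 0], [0.008, 0.06, 0.135, 0, 0, 0, 0], [0.014, 0.1, 0.135, 0, 0, 0, 0], [0.022, 0.15, 0.135, 0, 0, 0, 0], [0.03, 0.2, 0.135, 0, 0, 0, 0], [0.037, 0.25, 0.135, 0, 0, 0, 0], [0.045, 0.3, 0.135, 0, 0, 0, 0], [0.053, 0.35, 0.135, 0, 0, 0, 0], [0.059, 0.39, 0.135, 0, 0, 0, 0], [0.061, 0.411, 0.135, 0, 0, 0, 0], [0.061, 0.411, 0.135, 0, 0, 0, 0], [0.061, 0.411, 0.135, 0, 0, 0, 0], [0.061, 0.411, 0.135, 0, 0, 0, 0]],
])

```text
t: 7.65
position: [0.4968, 0.1047, 0.1975]
ee_rot: [-49.4, 89.8, -73.9]
wrist_force: [0.5, 0.3, -1.1]
finger_gap: 0.0158
```

```bash
cat > look.py <<'E'
import sys
from station import *
from h import *
import pickle
n=sys.argv[1]
read_camera("wrist");s=observe();c=read_camera("wrist");t=read_camera("scene");print(s["t"],s["position"],s["finger_gap"],s["wrist_force"])
from scipy.spatial.transform import Rotation as R
print(R.from_euler("xyz",s["ee_rot"],degrees=True).as_matrix().round(4))
cv2.imwrite(f"pics/{n}w.png",c["color"][:,:,::-1])
cv2.imwrite(f"pics/{n}s.png",cv2.resize(t["color"][160:280,210:370,::-1],None,fx=5,fy=5,interpolation=cv2.INTER_CUBIC))
pickle.dump((s,c,t),open(f"{n}.pkl","wb"))
E
python3 look.py p3
```

```text
7.7 [0.49693611 0.1044436  0.19759221] 0.015556586598685623 [-0.1826612   0.30697537 -0.26556231]
[[ 0.001   0.4161  0.9093]
 [-0.0026  0.9093 -0.4161]
 [-1.     -0.0019  0.002 ]]
```

View pics/p3w.png

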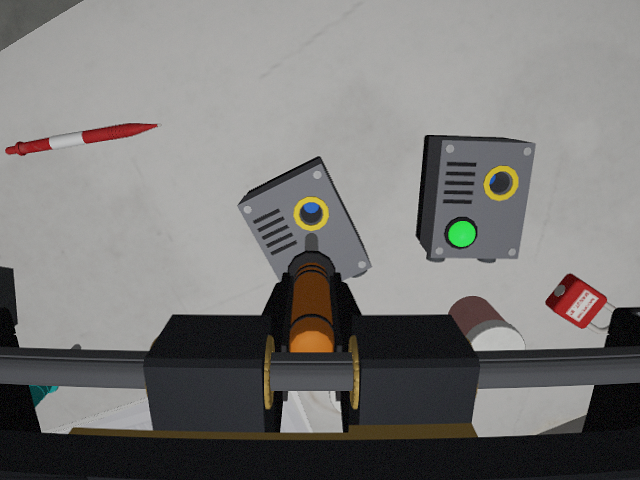

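View pics/p3s.png

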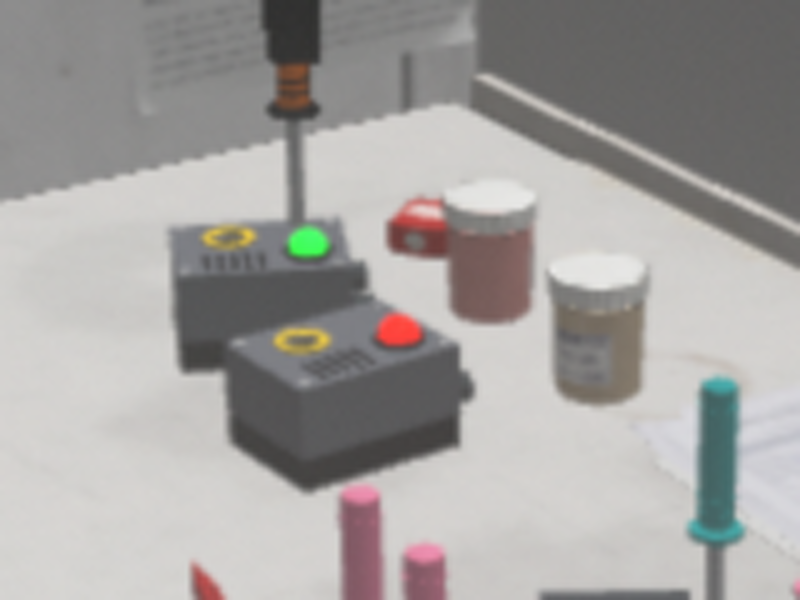

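```bash
python3 - <<'E'
from h import *
import pickle
s,c,t=pickle.load(open("p3.pkl","rb"))
cv2.imwrite("pics/p3c.png",cv2.resize(c["color"][185:265,265:365,::-1],None,fx=7,fy=7,interpolation=cv2.INTER_CUBIC))
E
```

```text
(no output)
```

View pics/p3c.png

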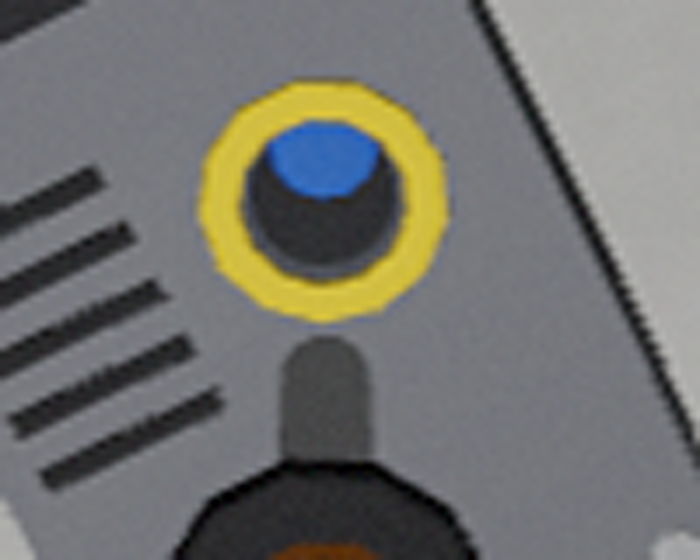

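```bash
cat > m.py <<'E'
import sys,pickle
from h import *
n=sys.argv[1];ring=eval(sys.argv[2]);tip=eval(sys.argv[3])
s,c,t=pickle.load(open(n+".pkl","rb"));P=tooluse(s,c)
from scipy.spatial.transform import Rotation as R
Rm=R.from_euler("xyz",s["ee_rot"],degrees=True).as_matrix()
tp=s["position"]+Rm@[.0827,0,0]
r=atz(c,*ring,.056,P);m=atz(c,*tip,tp[2],P)
print("tip model",tp,"tip seen",m,"ring",r,"seen diff",r-m)
p=np.linalg.inv(P)@np.r_[tp,1];print(cv2.projectPoints(np.array([[p[0],-p[1],-p[2]]]),np.zeros(3),np.zeros(3),c["camera_matrix"],c["distortion"])[0])
E
python3 m.py p3 "(311.3,213.6)" "(311.6,239.1)"
```

```text
tip model [0.49701666 0.10423064 0.11489252] tip seen [0.49793893 0.10435853 0.11489252] ring [0.49693301 0.10451524 0.056     ] seen diff [-0.00100592  0.0001567  -0.05889252]
[[[310.78519934 237.88069344]]]
```

drive_tool([
  [[-0.0005, 0.0002, -0.01, 0, 0, 0, 0], [-0.0005, 0.0002, -0.03, 0, 0, 0, 0], [-0.0005, 0.0002, -0.05, 0, 0, 0, 0], [-0.0005, 0.0002, -0.056, 0, 0, 0, 0], [-0.0005, 0.0002, -0.06, 0, 0, 0, 0], [-0.0005, 0.0002, -0.06, 0, 0, 0, 0]],
])

```text
t: 8.4
position: [0.4964, 0.1045, 0.1489]
ee_rot: [-66.9, 89.9, -91.5]
wrist_force: [0.4, 0.0, 0.1]
finger_gap: 0.0159
```

```bash
python3 look.py p4; python3 - <<'E'
from h import *
import pickle
s,c,t=pickle.load(open("p4.pkl","rb"))
cv2.imwrite("pics/p4c.png",np.hstack([cv2.resize(c["color"][185:265,265:345,::-1],None,fx=5,fy=5,interpolation=cv2.INTER_CUBIC),cv2.resize(t["color"][185:265,235:315,::-1],None,fx=5,fy=5,interpolation=cv2.INTER_CUBIC)]))
E
```

```text
8.45 [0.4968143  0.10453363 0.14966833] 0.015608235245055146 [ 1.20853822 -0.17479642 -0.43671004]
[[ 0.0011  0.4163  0.9092]
 [-0.0025  0.9092 -0.4163]
 [-1.     -0.0018  0.0021]]
```

View pics/p4c.png

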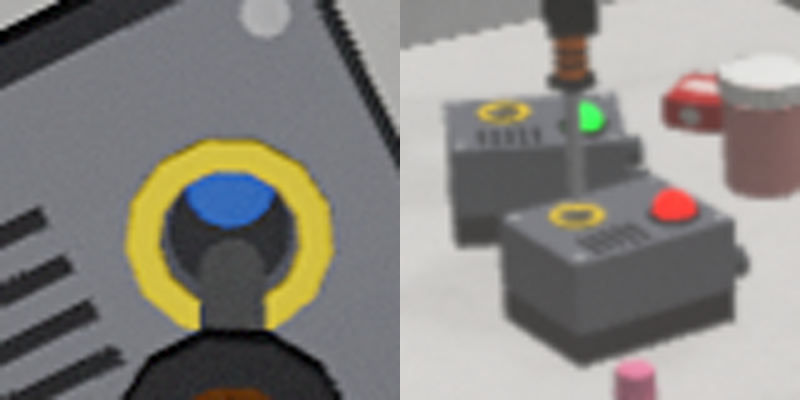

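```bash
python3 m.py p4 "(310.9,232.0)" "(311.2,239.0)"
```

```text
tip model [0.49690899 0.10432795 0.06696864] tip seen [0.49767057 0.10425927 0.06696864] ring [0.49652894 0.10455211 0.056     ] seen diff [-0.00114163  0.00029283 -0.01096864]
[[[310.78487402 237.88080491]]]
```

drive_tool([
  [[-0.0009, 0.0002, -0.002, 0, 0, 0, 0], [-0.0009, 0.0002, -0.01, 0, 0, 0, 0], [-0.0009, 0.0002, -0.02, 0, 0, 0, 0], [-0.0009, 0.0002, -0.03, 0, 0, 0, 0], [-0.0009, 0.0002, -0.038, 0, 0, 0, 0], [-0.0009, 0.0002, -0.038, 0, 0, 0, 0], [-0.0009, 0.0002, -0.038, 0, 0, 0, 0], [-0.0009, 0.0002, -0.038, 0, 0, 0, 0]],
])

```text
t: 9.35
position: [0.4968, 0.1048, 0.1203]
ee_rot: [-12.4, 89.8, -37.0]
wrist_force: [-0.1, -0.5, -0.5]
finger_gap: 0.0154
```

drive_tool([
  [[0, 0, -0.004, 0, 0, 0, 0], [0, 0, -0.008, 0, 0, 0, 0], [0, 0, -0.012, 0, 0, 0, 0], [0, 0, -0.015, 0, 0, 0, 0], [0, 0, -0.015, 0, 0, 0, 0], [0, 0, -0.015, 0, 0, 0, 0], [0, 0, -0.015, 0, 0, 0, 0]],
])

```text
t: 10.05
position: [0.497, 0.1048, 0.1087]
ee_rot: [-7.8, 89.8, -32.4]
wrist_force: [0.1, -0.1, 2.6]
finger_gap: 0.0155
```

```bash
python3 look.py p5
```

```text
10.1 [0.49697958 0.1048222  0.10862464] 0.01569684523870365 [-0.15679092 -0.04319389  2.63049357]
[[ 3.500e-03  4.163e-01  9.092e-01]
 [-2.200e-03  9.092e-01 -4.163e-01]
 [-1.000e+00 -5.000e-04  4.100e-03]]
```

drive_tool([
  [[0, 0, -0.002, 0, 0, 0, 0], [0, 0, -0.004, 0, 0, 0, 0], [0, 0, -0.005, 0, 0, 0, 0], [0, 0, -0.005, 0, 0, 0, 0], [0, 0, -0.005, 0, 0, 0, 0]],
])

```text
t: 10.7
position: [0.4975, 0.1048, 0.1063]
ee_rot: [-3.6, 89.7, -28.2]
wrist_force: [-3.3, -0.3, 11.3]
finger_gap: 0.0158
```

drive_tool([
  [[0, 0, 0, 0, 0, 0, 0], [0, 0, 0, 0, 0, 0, 0], [0, 0, 0, 0, 0, 0, 0], [0, 0, 0, 0, 0, 0, 0]],
])

```text
t: 11.1
position: [0.4974, 0.1048, 0.1065]
ee_rot: [-8.5, 89.7, -33.1]
wrist_force: [-1.6, -0.1, 7.1]
finger_gap: 0.0156
```

drive_tool([
  [[0, 0, -0.001, 0, 0, 0, 0], [0, 0, -0.001, 0, 0, 0, 0], [0, 0, -0.001, 0, 0, 0, 0], [0, 0, -0.001, 0, 0, 0, 0], [0, 0, -0.001, 0, 0, 0, 0], [0, 0, -0.001, 0, 0, 0, 0], [0, 0, -0.001, 0, 0, 0, 0], [0, 0, -0.001, 0, 0, 0, 0], [0, 0, -0.001, 0, 0, 0, 0], [0, 0, -0.001, 0, 0, 0, 0], [0, 0, -0.001, 0, 0, 0, 0], [0, 0, -0.001, 0, 0, 0, 0], [0, 0, -0.001, 0, 0, 0, 0], [0, 0, -0.001, 0, 0, 0, 0], [0, 0, -0.001, 0, 0, 0, 0], [0, 0, -0.001, 0, 0, 0, 0], [0, 0, -0.001, 0, 0, 0, 0], [0, 0, -0.001, 0, 0, 0, 0], [0, 0, -0.001, 0, 0, 0, 0], [0, 0, -0.001, 0, 0, 0, 0]],
])

```text
t: 13.1
position: [0.4975, 0.1048, 0.1065]
ee_rot: [-9.4, 89.7, -34.0]
wrist_force: [-2.2, -0.5, 7.9]
finger_gap: 0.0157
```

```bash
python3 look.py p6; python3 - <<'E'
from h import *
import pickle
s,c,t=pickle.load(open("p6.pkl","rb"))
cv2.imwrite("pics/p6c.png",np.hstack([cv2.resize(c["color"][185:345,240:400,::-1],None,fx=2.5,fy=2.5,interpolation=cv2.INTER_CUBIC),cv2.resize(t["color"][185:265,235:315,::-1],None,fx=5,fy=5,interpolation=cv2.INTER_CUBIC)]))
E
```

```text
13.15 [0.49750271 0.10480949 0.10645379] 0.015603964796876282 [-2.99381692  0.02026876  8.63329282]
[[ 3.700e-03  4.161e-01  9.093e-01]
 [-2.500e-03  9.093e-01 -4.161e-01]
 [-1.000e+00 -7.000e-04  4.400e-03]]
```

View pics/p6c.png

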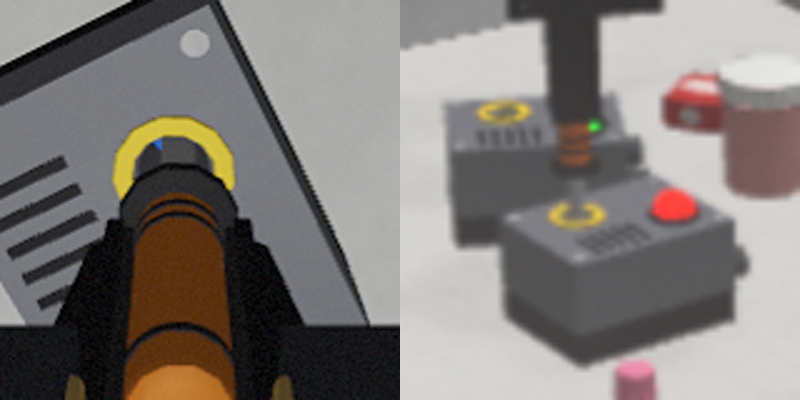

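The shaft is in the well, with the collar about 24 mm above the ring (23 mm expected at the stop). The wrist force of about 8 N exceeds the 4 N spring, so the button is at its stop. I'll hold a bit longer, then hand in.

drive_tool([
  [[0, 0, -0.0005, 0, 0, 0, 0], [0, 0, -0.0005, 0, 0, 0, 0], [0, 0, -0.0005, 0, 0, 0, 0], [0, 0, -0.0005, 0, 0, 0, 0], [0, 0, -0.0005, 0, 0, 0, 0], [0, 0, -0.0005, 0, 0, 0, 0], [0, 0, -0.0005, 0, 0, 0, 0], [0, 0, -0.0005, 0, 0, 0, 0], [0, 0, -0.0005, 0, 0, 0, 0], [0, 0, -0.0005, 0, 0, 0, 0], [0, 0, -0.0005, 0, 0, 0, 0], [0, 0, -0.0005, 0, 0, 0, 0], [0, 0, -0.0005, 0, 0, 0, 0], [0, 0, -0.0005, 0, 0, 0, 0], [0, 0, -0.0005, 0, 0, 0, 0], [0, 0, -0.0005, 0, 0, 0, 0], [0, 0, -0.0005, 0, 0, 0, 0], [0, 0, -0.0005, 0, 0, 0, 0], [0, 0, -0.0005, 0, 0, 0, 0], [0, 0, -0.0005, 0, 0, 0, 0]],
])

```text
t: 15.25
position: [0.4975, 0.1048, 0.1065]
ee_rot: [-12.8, 89.8, -37.4]
wrist_force: [-2.7, -0.2, 7.9]
finger_gap: 0.0156
```

```bash
python3 -c "
from station import *
print(finish_job()); s=observe(); print(s['t'],s['position'],s['wrist_force'],s['finger_gap'])"
```

```text
the job is handed in; nothing more can be done
None
the job is handed in; nothing more can be done
```

I pulled the orange stylus from its stand, put its tip into the red-lamp unit's well and pressed the button to its stop. I held it there for over 4 s and handed the job in at about 15.3 s, still gripping and pressing. No verdict is reported.

- **Depth:** the tip was computed at about 32 mm below the mouth of the well. The scene picture agrees, with the collar about 24 mm above the ring (23 mm expected at the stop). The button's travel itself can't be read.
- **Force:** the wrist force was about 8 N upward, more than the 4 N spring, so the button is at its stop. There was also a side force of 2 to 3 N in x, so the shaft may be leaning lightly on the well wall.
- **Grip:** the finger gap stayed at 15.6 mm on the 16 mm handle, with no sign of slip.
- **Alignment:** on the way in, the tip was measured within about 1 mm of the well axis. The camera and the computed tip position differed by up to 1 mm.
- **Other items:** I never moved the stylus to the green-lamp unit, and nothing near the work looked disturbed in the last pictures. They did not cover the tape or the pen.

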